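# Pack up a go club table: player plates and stone dishes

## Robot

A 7-joint arm with a two-finger parallel gripper is mounted at the origin on the work surface. World frame = base frame: x ahead of the robot, y to its left, z up, the work surface at z = 0. Lengths are in m, angles in rad, forces in N, time in s.
With the tool pointing down it reaches from about 0.4 to 0.9 m from the base axis. Payload 5.6 kg.
Tool frame: the origin (TCP) lies midway between the tips of the shut fingers; the grasp point (between the pads) lies 19 mm behind it; y points along the fingers, z is the direction in which the jaws open and shut, and the axes are right-handed (so a half turn about y gives the same grasp; the last joint's range is limited). The gripper opens to 92 mm and grips with 3 to 60 N. Pads are 20 mm wide; open, the fingers measure 128 mm over their backs; the gripper's body (75 mm by 189 mm) begins 69 mm behind the grasp point.
Start: joints at [1.059, 0.468, -0.012, 1.603, 0.006, 1.071, -0.056], TCP at [0.294, -0.58, 0.215] pointing down, gripper open.
Joint ranges: [-2.53, 2.53], [-0.31, 2.02], [-1.57, 1.55], [0.28, 2.44], [-1.29, 4.43], [0.15, 1.84], [-2.92, 2.92]. Speed limits (rad/s): [2.57, 2.57, 3.14, 3.14, 3.14, 3.14, 3.14].

## Interface

Orientations are given as a 3x3 rotation matrix whose columns are the frame's x, y, z axes.
In Python, from station import env, effector, solver, viewer, workorder, search_frame, tip_of gives the robot as it stands. Calls block until the motion is done:
- env.reach(position, orientation): joint-space move of the TCP to a pose.
- env.movel(position, frame=None, rate=0.15): straight line of the TCP; frame=None keeps the orientation; rate is the mean speed in m/s.
- env.goto_joints(angles): joint-space move.
- effector.release() and effector.grasp(squeeze=None): open the fingers fully, or close them until they stop; squeeze is the grip in N (None keeps the last).
- env.pause(seconds).
- solver.inverse_kinematics(position, orientation): joint angles nearest the present ones, or None.
- env.sense(): the state.
- viewer.read_camera(name): name is "scene" or "top" or "wrist"; returns (picture, depth): 420x560x3 uint8, red, green, blue; 420x560 float32, m along the optical axis (not along the pixel's ray), 0 where there is no reading.
- viewer.camera_info(name): a dict with "intrinsics" (3x3 intrinsics, pixels), "dist_coeffs" ([k1, k2, p1, p2, k3] as OpenCV has them; the pictures are not rectified), "eye" and "rotation" of the camera in the world; the wrist camera has in their place "T_tool_cam" (4x4, takes a point from camera to tool coordinates, whose origin is the TCP and whose axes are the tool frame's). Camera axes: x right, y up, looking along -z (the intrinsics and any distortion apply to the point x, -y, -z); pixel columns grow to the right and rows downward; lengths in m; the calibration is good to about 2 mm. A picture is of the moment at which its call begins: read the wrist's pose just before it. camera_info takes no time and is no camera call.
A pose or a line that the arm cannot do raises env.PlanningError and nothing moves.
- workorder.finish_job(): hands the job in, once; it reports no verdict.
Trained networks look in the newest picture that a camera, given by its name, has taken for a name from the list of things; names that differ only in an ending like _2 or _b are one class to them, and where a whole thing is asked for, a point or a joint stands for the part that bears it (a point fixed in the world has none). Each returns a list of dicts, best first, with "score" (0 to 1); they miss things now and then, are a little off and sometimes report something else, mostly with a low value. They report only what shows in the picture. A call takes as long as a camera call. They do not tell look-alikes from the thing itself.
- search_frame(camera, name): "at" ([x, y, z] in m, in world coordinates, good to about 4 mm: the middle of the surface that is visible of it).
- tip_of(camera, name): "at" ([x, y, z] in m, in world coordinates, good to about 4 mm: a listed point, or the origin of a listed thing).
The state is a dict: "t": time; "joint_positions": joint angles; "joint_velocities": joint speeds; "tau": joint torques, N m; "ee_pos": TCP position; "tcp_rot": TCP orientation; "wrist_force": force on the tool from outside, world axes, zero at the start; "moment": the same for the moment, N m; "gripper_width": finger opening in m.
Only numpy, scipy, OpenCV 4.12 (cv2) and the standard library are available. Lean on these libraries where they do the work, as an engineer would, in place of code of your own. Each camera call takes 0.05 s, during which the arm holds its last target.

## Task

The games are over: one at a time, slide the top player plate along the stand until it sticks out well past the stand's open end, pinch the part that sticks out, and lay it flat in the black tray, until the stand is empty. Also nest the stone dishes upright inside one another in order of size, each one sitting right down inside the next larger one that is there, starting with the largest dish, which stays upright on the table. Plates and dishes may be done in either order; leave the tea cup, the lidded stone bowl and the game clock where they are.

Things in the scene. Friction and masses are not known exactly. Their poses are not given: they have to be found in the camera images.
- stand: Fixed wooden plate stand, block 200 long (x), 84 wide (y); origin at the centre of its underside. Felt bed 60 wide at z = 60 between full-length rails that rise to z = 73; a stop as high closes the +x end (inner face at x = +92). The -x end is open. The plates lie on the bed in one pile, length along x. Fingertips pressed on the top plate with 5 to 15 N drag it over the one below, which stays put. (Sizes in mm.)
- stand_edge (a point): Middle of the stand's open edge: at x = -100, y = 0, z = 60 in the stand's axes, level with the bed. The block ends here; beyond it (stand's -x) is free space down to the table. (Sizes in mm.)
- plate_top: Flat stiff blue plastic player plate with a white paper panel on its upper face, 160 long (x) by 54 wide (y) by 4 thick, 50 g; origin at the centre of its underside, z up. Starts on top of the pile when it is there. May be absent. (Sizes in mm.)
- plate_mid: Flat stiff yellow plastic player plate with a white paper panel on its upper face, 160 long (x) by 54 wide (y) by 4 thick, 50 g; origin at the centre of its underside, z up. Starts under the blue plate, on the green one. (Sizes in mm.)
- plate_low: Flat stiff green plastic player plate with a white paper panel on its upper face, 160 long (x) by 54 wide (y) by 4 thick, 50 g; origin at the centre of its underside, z up. Starts bottom of the pile, on the felt. (Sizes in mm.)
- tray: Fixed open black tray, 230 (x) by 150 (y) outside, 28 high, walls and floor 6 thick; origin at the centre of its underside. The plates go flat in here, on top of one another or beside one another, either way up. (Sizes in mm.)
- dish_xl: Largest stone dish, orange-yellow lacquered wood, an open round vessel: outer radius 74 at the rim (70 at the foot), 42 high, wall 8 thick, floor 8 thick, about 320 g, loose; origin at the centre of its underside, z up. Always there; it stays on the table and takes the others. (Sizes in mm.)
- dish_l: Second largest stone dish, light orange lacquered wood, an open round vessel: outer radius 57 at the rim (53 at the foot), 52 high, wall 8 thick, floor 8 thick, about 220 g, loose; origin at the centre of its underside, z up. May be absent. Inside the next larger dish it sits with its underside 8 above that dish's underside, its rim about 16 to 18 above that dish's rim. (Sizes in mm.)
- dish_m: Third stone dish, brown-orange lacquered wood, an open round vessel: outer radius 41 at the rim (37 at the foot), 62 high, wall 8 thick, floor 8 thick, about 150 g, loose; origin at the centre of its underside, z up. May be absent. Inside the next larger dish it sits with its underside 8 above that dish's underside, its rim about 16 to 18 above that dish's rim. (Sizes in mm.)
- dish_s: Smallest stone dish, dark red lacquered wood, an open round vessel: outer radius 26 at the rim (22 at the foot), 70 high, wall 8 thick, floor 20 thick, about 90 g, loose; origin at the centre of its underside, z up. May be absent. Inside the next larger dish it sits with its underside 8 above that dish's underside, its rim about 16 to 18 above that dish's rim. (Sizes in mm.)
- teacup: White tea cup, radius 36, 75 high, loose; bystander. Origin at the centre of its underside. (Sizes in mm.)
- stone_bowl: Closed round orange stone bowl with its lid on, radius 68, 98 high, loose; bystander. Origin at the centre of its underside. (Sizes in mm.)
- clock: Black two-faced digital game clock, 60 by 190 by 93 high, loose; bystander. Origin at the centre of its underside. (Sizes in mm.)
Not all that is in view belongs to the job. Several things have the shape of the dish_s; the one meant has the colours described above. Several things have the shape of the plate_top; the one meant has the colours described above.

How it is judged:
By the outcome, as a careful person would: the job done as asked, in the order asked, and still so for the second after the job is handed in, with the robot touching nothing.
Of plate_top, dish_l, dish_m, dish_s only 2 to 4 are there at a start; the rules pass over those that are not, and their reading is None.
At some moment in a run one of dish_l, dish_m may be knocked a few centimetres aside while the robot is not near it.
It also fails if it takes over 210 s, if anything falls off the work surface, if the arm or the gripper's body presses on something with over 40 N, if the wrist force passes 120 N, or if a joint passes its speed limit or range.

## Working session

There is one attempt and no reset: what is moved stays moved. The work goes in short steps, each a Python script; the robot and the scene stay as the last script left them, time stands still between calls to the robot, and variables do not carry over. Pictures are saved under pics/ and viewed, and the job is handed in when it is done.

```bash
ls; mkdir -p pics; cat > h.py <<'E'
import numpy as np, cv2
from station import env, effector, solver, viewer, workorder, search_frame, tip_of
def shot(cam,fn):
    s=env.sense()
    im,d=viewer.read_camera(cam)
    cv2.imwrite('pics/'+fn+'.png',cv2.cvtColor(im,cv2.COLOR_RGB2BGR))
    return im,d,s
def campose(cam,s=None):
    ci=viewer.camera_info(cam)
    if 'eye' in ci: return ci, np.array(ci['rotation']), np.array(ci['eye'])
    T=np.array(ci['T_tool_cam']); R=np.array(s['tcp_rot']); p=np.array(s['ee_pos'])
    return ci, R@T[:3,:3], R@T[:3,3]+p
def cloud(cam,d,s=None):
    ci,R,e=campose(cam,s)
    K=np.array(ci['intrinsics']); D=np.array(ci['dist_coeffs'],float)
    v,u=np.mgrid[0:d.shape[0],0:d.shape[1]]
    pts=np.stack([u.ravel(),v.ravel()],1).astype(np.float64)[:,None]
    n=cv2.undistortPoints(pts,K,D).reshape(-1,2)
    z=d.ravel()
    P=np.stack([n[:,0]*z,-n[:,1]*z,-z],1)
    W=(P@R.T+e).reshape(d.shape+(3,))
    W[d<=0]=np.nan
    return W
def project(cam,X,s=None):
    ci,R,e=campose(cam,s)
    K=np.array(ci['intrinsics']); D=np.array(ci['dist_coeffs'],float)
    p=(np.atleast_2d(X)-e)@R
    q=np.stack([p[:,0],-p[:,1],-p[:,2]],1)
    return cv2.projectPoints(q,np.zeros(3),np.zeros(3),K,D)[0].reshape(-1,2)
E
python3 - <<'E'
from h import *
np.set_printoptions(precision=3,suppress=True)
for c in ['scene','top','wrist']:
    im,d,s=shot(c,c+'0'); W=cloud(c,d,s); np.save('pics/%s0.npy'%c,W); print(c,viewer.camera_info(c))
    if c!='wrist':
        for n in ['stand','stand_edge','plate_top','plate_mid','plate_low','tray','dish_xl','dish_l','dish_m','dish_s','teacup','stone_bowl','clock']:
            print(n,[(np.round(r['at'],3).tolist(),round(r['score'],2)) for r in tip_of(c,n)], [(np.round(r['at'],3).tolist(),round(r['score'],2)) for r in search_frame(c,n)])
print(env.sense())
E
```

```text
pics
scene {'intrinsics': array([[414.957,   0.   , 278.476],
       [  0.   , 414.957, 203.62 ],
       [  0.   ,   0.   ,   1.   ]]), 'dist_coeffs': array([-0.013,  0.   ,  0.   ,  0.   ,  0.   ]), 'eye': array([1.12 , 0.52 , 1.064]), 'rotation': array([[-0.66 , -0.6  ,  0.451],
       [ 0.751, -0.521,  0.405],
       [-0.008,  0.606,  0.795]])}
stand [([0.58, 0.344, 0.002], 0.94)] [([0.624, 0.358, 0.075], 0.87)]
stand_edge [([0.482, 0.326, 0.058], 0.67), ([0.478, -0.572, 0.003], 0.33)] [([0.627, 0.354, 0.07], 0.7)]
plate_top [([0.312, 0.266, -0.0], 0.68), ([0.585, 0.339, 0.065], 0.59), ([0.641, 0.52, 0.001], 0.56)] [([0.317, 0.271, 0.004], 0.86), ([0.593, 0.34, 0.074], 0.7)]
plate_mid [] [([0.66, 0.367, 0.068], 0.56)]
plate_low [] []
tray [([0.599, -0.342, -0.002], 0.67)] [([0.6, -0.343, 0.004], 0.69), ([0.502, 0.092, 0.055], 0.29)]
dish_xl [([0.658, -0.102, 0.003], 0.74)] [([0.654, -0.108, 0.01], 0.69), ([0.505, 0.094, 0.055], 0.54), ([0.797, 0.008, 0.05], 0.16)]
dish_l [([0.496, 0.088, 0.003], 0.69), ([0.51, 0.17, 0.0], 0.65), ([0.396, 0.059, -0.003], 0.61)] [([0.403, 0.063, 0.0
[... 2881 characters left out ...]
[[ 0.001, -0.959, -0.283, -0.081],
       [ 0.001,  0.283, -0.959, -0.169],
       [ 1.   ,  0.001,  0.001,  0.001],
       [ 0.   ,  0.   ,  0.   ,  1.   ]])}
{'t': 2.75, 'joint_positions': array([ 1.059,  0.468, -0.012,  1.603,  0.006,  1.071, -0.056]), 'joint_velocities': array([-0.   ,  0.   ,  0.001,  0.001, -0.001,  0.001,  0.001]), 'tau': array([ -0.001, -52.041,  -0.013, -24.405,  -0.057,   0.011,   0.   ]), 'ee_pos': array([ 0.294, -0.58 ,  0.215]), 'tcp_rot': array([[-0.892, -0.   ,  0.452],
       [-0.452, -0.   , -0.892],
       [ 0.   , -1.   ,  0.   ]]), 'wrist_force': array([0.129, 0.382, 0.024]), 'moment': array([ 0.015, -0.028,  0.031]), 'gripper_width': 0.09189714604102606}
```

View pics/scene0.png

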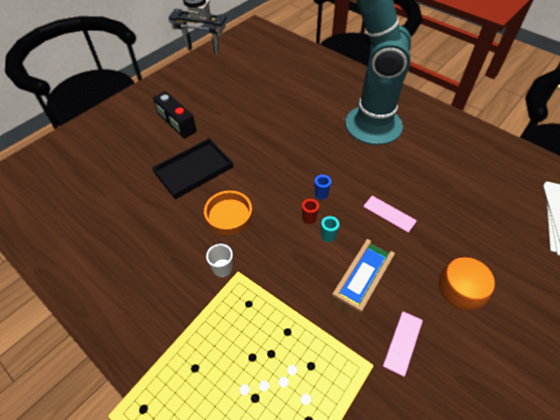

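View pics/top0.png

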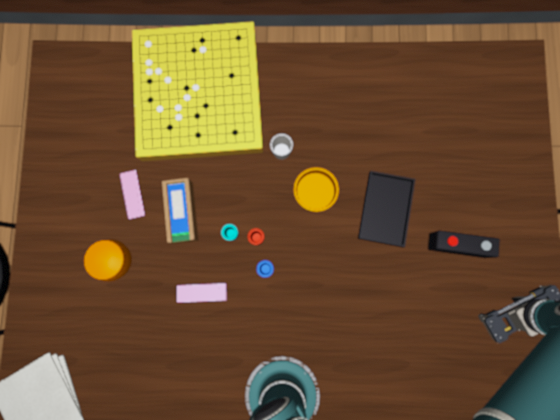

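Top view: orange-yellow dish_xl at (316,190), red dish_s at (256,237), and cyan (229,232) and blue (265,269) decoys. The stand at (178,210) holds the blue plate, with its open end toward the robot, and the pink plates are decoys. The tray is at (387,209). dish_l and dish_m appear to be absent. Next I'll refine the geometry from the clouds.

```bash
python3 - <<'E'
from h import *
np.set_printoptions(precision=4,suppress=True)
for c in ['top','scene']:
    W=np.load('pics/%s0.npy'%c); im=cv2.cvtColor(cv2.imread('pics/%s0.png'%c),cv2.COLOR_BGR2RGB).astype(int)
    P=W.reshape(-1,3); C=im.reshape(-1,3); ok=~np.isnan(P[:,0]); P=P[ok];C=C[ok]
    def rect(m,n):
        q=P[m]
        if len(q)<10: print(n,len(q)); return
        r=cv2.minAreaRect(q[:,:2].astype(np.float32)*1000); print(c,n,len(q),r,'zmed',np.median(q[:,2]),np.percentile(q[:,2],[2,98]))
    box=lambda a,b,c_,d:(P[:,0]>a)&(P[:,0]<b)&(P[:,1]>c_)&(P[:,1]<d)
    st=box(.44,.72,.24,.44)
    rect(st&(P[:,2]>.045)&(P[:,2]<.1),'stand')
    R,G,B=C.T
    rect(st&(B>R+60)&(P[:,2]>.04)&(B>G+20),'blue')
    rect(st&(G>R+30)&(G>B+20)&(P[:,2]>.04),'green')
    rect(box(.4,.8,-.5,-.2)&(P[:,2]>.015)&(P[:,2]<.05),'tray')
    for n,(x,y),r,zz in [('xl',(.655,-.108),.1,.03),('s',(.495,.09),.04,.055),('blue',(.395,.058),.05,.055),('cyan',(.511,.169),.04,.055),('cup',(.798,.008),.06,.05)]:
        m=(np.hypot(P[:,0]-x,P[:,1]-y)<r)&(P[:,2]>zz)
        q=P[m]; zt=np.percentile(q[:,2],90); q=q[abs(q[:,2]-zt)<.008]
        (cx,cy),rr=cv2.minEnclosingCircle(q[:,:2].astype(np.float32)*1000); print(c,n,len(q),cx,cy,rr,zt)
    tb=box(.4,.8,-.2,.2)&(P[:,2]<.02); print('table z',np.median(P[tb][:,2]))
E
```

```text
top stand 1752 ((580.5938720703125, 340.5039978027344), (200.3343048095703, 88.05474853515625), 7.964724063873291) zmed 0.07180521150912411 [0.0513 0.0781]
top blue 536 ((588.6301879882812, 340.625732421875), (160.2047882080078, 57.81127166748047), 7.489330291748047) zmed 0.07204910262790454 [0.0641 0.0773]
top green 132 ((495.43023681640625, 330.9819641113281), (24.541717529296875, 54.7771110534668), 7.783864498138428) zmed 0.06125840608992328 [0.0554 0.0682]
top tray 667 ((590.0886840820312, -388.9167785644531), (247.580810546875, 233.62303161621094), 79.54063415527344) zmed 0.02719332511223138 [0.0162 0.0467]
top xl 323 657.2347412109375 -106.65228271484375 73.64230346679688 0.04496273285740162
top s 102 497.2313232421875 87.78612518310547 25.70513343811035 0.07292430749351456
top blue 107 395.0380554199219 57.049015045166016 25.366931915283203 0.07342054527962975
top cyan 104 510.110595703125 172.35218811035156 25.486026763916016 0.07313149243853252
top cup 104 798.9801635742188 7.27830171585083 38.01288604736328 0.07746912085619351
table z 0.0004770930793576156
scene stand 2258 
[... 378 characters left out ...]
1311035156), 26.2686767578125) zmed 0.059258736191988404 [0.0559 0.0628]
scene tray 790 ((589.8377685546875, -386.3005676269531), (249.5987548828125, 232.03079223632812), 79.77230834960938) zmed 0.025410385965468407 [0.0157 0.0459]
scene xl 372 656.7091064453125 -105.90447235107422 75.69783020019531 0.043247438623040854
scene s 125 497.337890625 88.4979019165039 26.389278411865234 0.07090132350372662
scene blue 107 395.4439392089844 58.0909538269043 27.370498657226562 0.07076081497060949
scene cyan 132 509.510986328125 172.9097900390625 26.812503814697266 0.07053784017103781
scene cup 166 796.9180297851562 9.41191577911377 37.38872146606445 0.07485061462370773
table z -0.00045239799750618204
```

```bash
python3 - <<'E'
from h import *
np.set_printoptions(precision=4,suppress=True)
def R(yaw): # jaw axis angle
    z=np.array([np.cos(yaw),np.sin(yaw),0]); y=np.array([0,0,-1.]); return np.stack([np.cross(y,z),y,z],1)
for p,a in [((.5,.09,.25),-.2),((.55,.33,.25),.12),((.55,.33,.1),.12),((.46,.32,.1),.12+np.pi/2),((.46,.32,.1),.12-np.pi/2),((.6,-.34,.1),0),((.6,-.34,.1),np.pi/2),((.6,-.34,.1),-np.pi/2),((.655,-.11,.1),-.2)]:
    for k in (0,np.pi):
        q=solver.inverse_kinematics(np.array(p),R(a+k)); print(p,a+k,q)
E
```

```text
(0.5, 0.09, 0.25) -0.2 [ 0.3443  0.268  -0.6862  1.8716  0.1926  1.0686 -0.6177]
(0.5, 0.09, 0.25) 2.941592653589793 [ 0.7522  0.5255 -1.3011  1.8529  0.5472  1.1926  2.2109]
(0.55, 0.33, 0.25) 0.12 [ 0.0995  0.6741 -1.0692  1.5405  0.6058  1.2908 -0.9284]
(0.55, 0.33, 0.25) 3.2615926535897932 [ 0.1901  0.8322 -1.3251  1.5353  0.8126  1.4143  2.0743]
(0.55, 0.33, 0.1) 0.12 [ 0.0513  0.8299 -0.9744  1.665   0.7673  1.0746 -1.0416]
(0.55, 0.33, 0.1) 3.2615926535897932 [ 0.1898  1.0839 -1.3352  1.6569  1.0898  1.3225  1.9145]
(0.46, 0.32, 0.1) 1.6907963267948967 [ 0.1033  0.7646 -1.0709  1.8662  0.7969  1.0151  0.3762]
(0.46, 0.32, 0.1) 4.83238898038469 [-0.0799  0.6095 -0.7722  1.8763  0.5451  0.8793 -2.5735]
(0.46, 0.32, 0.1) -1.4507963267948965 [-0.0799  0.6095 -0.7722  1.8763  0.5451  0.8793 -2.5735]
(0.46, 0.32, 0.1) 1.6907963267948967 [ 0.1033  0.7646 -1.0709  1.8662  0.7969  1.0151  0.3762]
(0.6, -0.34, 0.1) 0 [ 0.6637  0.677  -0.2899  1.5641  0.2247  0.9334  0.3001]
(0.6, -0.34, 0.1) 3.141592653589793 [ 0.2437  0.6662  0.3276  1.5974 -0.2526  0.92   -2.4816]
(0.6, -0.34, 0.1) 1.5707963267948966 [ 0.8601  0.745  -0.5971  1.5488  0.4718  0.9951  1.6965]
(0.6, -0.34, 0.1) 4.71238898038469 [ 0.4682  0.6519 -0.0017  1.5797  0.0013  0.91   -1.1047]
(0.6, -0.34, 0.1) -1.5707963267948966 [ 0.4682  0.6519 -0.0017  1.5797  0.0013  0.91   -1.1047]
(0.6, -0.34, 0.1) 1.5707963267948966 [ 0.8601  0.745  -0.5971  1.5488  0.4718  0.9951  1.6965]
(0.655, -0.11, 0.1) -0.2 [ 0.3893  0.656  -0.3913  1.6289  0.2977  0.9161 -0.3114]
(0.655, -0.11, 0.1) 2.941592653589793 [-0.6527  1.0777  1.3342  1.7027 -1.0943  1.3006 -2.4174]
```

```bash
cat >> h.py <<'E'
def R(yaw): # jaw axis angle, tool down
    z=np.array([np.cos(yaw),np.sin(yaw),0]); y=np.array([0,0,-1.]); return np.stack([np.cross(y,z),y,z],1)
def st(tag=''):
    s=env.sense(); print(tag,'t%.1f'%s['t'],'p',np.round(s['ee_pos'],4),'F',np.round(s['wrist_force'],1),'w%.4f'%s['gripper_width']); return s
YAW=np.deg2rad(7.7); SC=np.array([.580,.340,0]); SX=np.array([np.cos(YAW),np.sin(YAW),0]); SY=np.array([-np.sin(YAW),np.cos(YAW),0])
def SP(x,y,z): return SC+x*SX+y*SY+np.array([0,0,z])
def ring(P,x,y,r,z0,z1):
    m=(np.hypot(P[:,0]-x,P[:,1]-y)<r)&(P[:,2]>z0)&(P[:,2]<z1)
    q=P[m]; (cx,cy),rr=cv2.minEnclosingCircle(q[:,:2].astype(np.float32)*1000)
    return len(q),cx,cy,rr,np.percentile(q[:,2],[50,95])
E
python3 - <<'E'
from h import *
np.set_printoptions(precision=4,suppress=True)
env.reach(np.array([.497,.088,.22]),R(-.2)); st('above')
im,d,s=shot('wrist','w1'); P=cloud('wrist',d,s).reshape(-1,3); P=P[~np.isnan(P[:,0])]
print(ring(P,.497,.088,.04,.06,.08)); print(ring(P,.51,.172,.04,.06,.08)); print(ring(P,.395,.058,.04,.06,.08))
E
```

```text
above t5.2 p [0.4974 0.0868 0.2199] F [ 0.4 -0.7  0.2] w0.0920
(1429, 497.1756591796875, 88.15882873535156, 25.61296844482422, array([0.0688, 0.0702]))
(1722, 510.3429260253906, 172.57847595214844, 25.672067642211914, array([0.0689, 0.0703]))
(1062, 395.7960510253906, 57.32207107543945, 25.888080596923828, array([0.0688, 0.0702]))
```

View pics/w1.png

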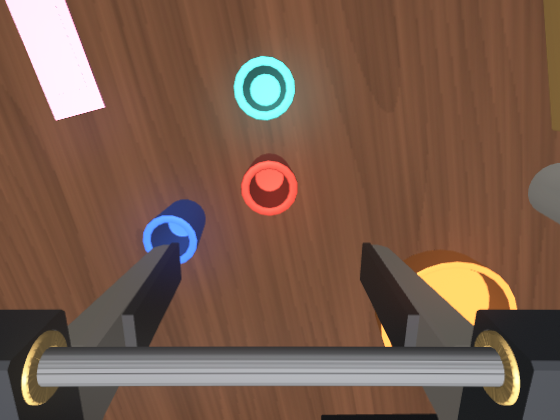

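The wrist view shows the red dish at (269,187), cyan at (264,88) and blue at (172,238). All three cameras agree to 1 mm, so I'll grasp.

```bash
python3 - <<'E'
from h import *
np.set_printoptions(precision=4,suppress=True)
c=np.array([.4972,.0882])
env.movel(np.array([*c,.042]),R(-.2),rate=.12); st('down')
effector.grasp(15); st('grip')
env.movel(np.array([*c,.2]),rate=.15); st('up')
env.reach(np.array([.657,-.1065,.2]),R(-.2)); st('over xl')
im,d,s=shot('wrist','w2'); P=cloud('wrist',d,s).reshape(-1,3); P=P[~np.isnan(P[:,0])]
print(ring(P,.657,-.1065,.09,.035,.05))
im,d,s=shot('top','t2'); 
print([(np.round(r['at'],3).tolist(),round(r['score'],2)) for r in tip_of('top','dish_s')])
E
```

```text
down t6.9 p [0.4977 0.0883 0.0426] F [-0.5  0.6 -0.3] w0.0917
grip t7.6 p [0.4971 0.0882 0.042 ] F [-1.4  0.5  1.2] w0.0515
up t8.8 p [0.4966 0.088  0.1991] F [ 0.6  0.4 -0.8] w0.0515
over xl t9.8 p [ 0.6564 -0.104   0.1998] F [ 0.5  0.3 -0.1] w0.0514
(3550, 657.437255859375, -106.47998809814453, 73.51451110839844, array([0.0409, 0.0422]))
[([0.393, 0.056, -0.001], 0.61), ([0.511, 0.171, 0.002], 0.47), ([0.586, 0.339, 0.066], 0.18)]
```

View pics/w2.png

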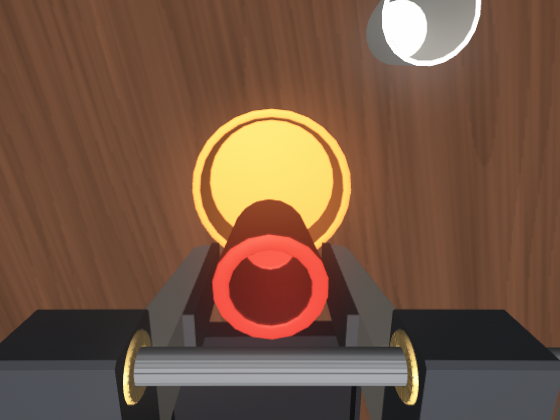

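The red dish is held upright, and the empty xl dish is centred at (271,183). Lowering it in.

```bash
python3 - <<'E'
from h import *
np.set_printoptions(precision=4,suppress=True)
c=np.array([.6573,-.1065])
env.movel(np.array([*c,.065]),R(-.2),rate=.12); st('near')
z=.052
for k in range(4):
    env.movel(np.array([*c,z]),rate=.03); s=st('d')
    if s['wrist_force'][2]>3: break
    z-=.001
effector.release(); st('rel')
env.movel(np.array([*c,.2]),rate=.15); st('up')
im,d,s=shot('top','t3'); P=cloud('top',d,s).reshape(-1,3); P=P[~np.isnan(P[:,0])]
im,d,s=shot('wrist','w3'); P=cloud('wrist',d,s).reshape(-1,3); P=P[~np.isnan(P[:,0])]
print(ring(P,.657,-.1065,.04,.065,.09),ring(P,.657,-.1065,.09,.035,.05))
E
```

```text
near t11.2 p [ 0.658  -0.1065  0.066 ] F [0.3 0.5 0.1] w0.0512
d t11.8 p [ 0.6573 -0.1064  0.0518] F [-0.7  0.7 -0.8] w0.0514
d t12.1 p [ 0.6573 -0.1065  0.051 ] F [-0.   0.5 -1. ] w0.0513
d t12.3 p [ 0.6575 -0.1065  0.0501] F [ 0.1 -0.2 -0.8] w0.0515
d t12.6 p [ 0.6575 -0.1064  0.05  ] F [-1.5  0.4  5. ] w0.0516
rel t13.3 p [ 0.6573 -0.1065  0.0489] F [0.5 0.7 0.7] w0.0919
up t14.4 p [ 0.6566 -0.1065  0.1988] F [-0.4 -0.   0.3] w0.0917
(1784, 657.5997314453125, -106.6009292602539, 25.70173454284668, array([0.0768, 0.0781])) (4837, 657.31884765625, -107.048583984375, 73.80626678466797, array([0.0409, 0.0425]))
```

View pics/w3.png

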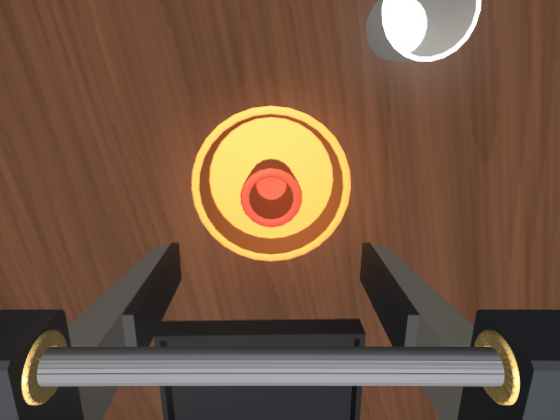

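dish_s is nested: its rim is at 78 mm and the xl rim at 42 mm, concentric. Next I'll look at the tray and stand with the wrist camera.

```bash
python3 - <<'E'
from h import *
np.set_printoptions(precision=4,suppress=True)
env.reach(np.array([.60,-.42,.30]),R(0)); st('tray')
im,d,s=shot('wrist','w4'); W=cloud('wrist',d,s); P=W.reshape(-1,3); np.save('pics/w4.npy',W); P=P[~np.isnan(P[:,0])]
m=(abs(P[:,0]-.595)<.16)&(abs(P[:,1]+.342)<.12)&(P[:,2]>.02)&(P[:,2]<.035)
print(cv2.minAreaRect(P[m][:,:2].astype(np.float32)*1000),np.median(P[m][:,2]))
m=(abs(P[:,0]-.595)<.05)&(abs(P[:,1]+.342)<.04); print('floor',np.median(P[m][:,2]))
effector.grasp(20)
env.reach(SP(0,-.06,.28),R(YAW)); st('stand')
im,d,s=shot('wrist','w5'); W=cloud('wrist',d,s); np.save('pics/w5.npy',W)
P=W.reshape(-1,3); C=im.reshape(-1,3).astype(int); ok=~np.isnan(P[:,0]); P=P[ok];C=C[ok]
m=(P[:,2]>.069)&(P[:,2]<.085); print('stand',cv2.minAreaRect(P[m][:,:2].astype(np.float32)*1000),m.sum())
b=(C[:,2]>C[:,0]+60)&(C[:,2]>C[:,1]+20)&(P[:,2]>.05); print('blue',cv2.minAreaRect(P[b][:,:2].astype(np.float32)*1000),np.median(P[b][:,2]))
g=(C[:,1]>C[:,0]+30)&(C[:,1]>C[:,2]+20)&(P[:,2]>.04);
if g.sum()>5: print('green',cv2.minAreaRect(P[g][:,:2].astype(np.float32)*1000),np.median(P[g][:,2]))
E
```

```text
tray t15.8 p [ 0.6008 -0.4179  0.2995] F [0.1 0.3 0. ] w0.0922
((597.4487915039062, -341.79095458984375), (149.8776092529297, 231.60531616210938), 79.38406372070312) 0.02710447485106554
floor 0.005271287027789839
stand t19.7 p [0.5888 0.2793 0.2798] F [ 0.2 -1.3  0.2] w0.0005
stand ((621.1621704101562, 205.64584350585938), (386.18438720703125, 466.3056335449219), 83.69091033935547) 15024
blue ((490.7848205566406, 233.59353637695312), (440.36248779296875, 145.76010131835938), 47.644901275634766) 0.07103460066533285
green ((575.9337158203125, 339.1233215332031), (189.31642150878906, 58.5753059387207), 7.59810209274292) 0.059794449634072766
```

View pics/w4.png

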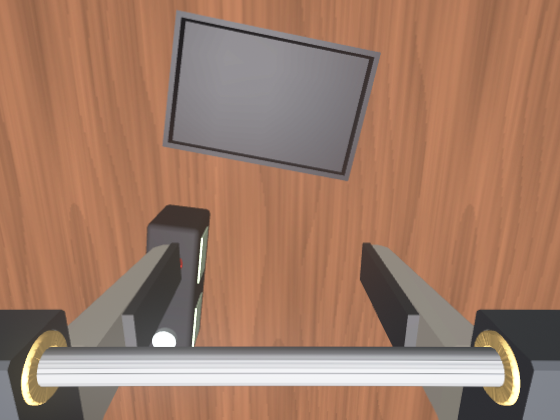

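View pics/w5.png

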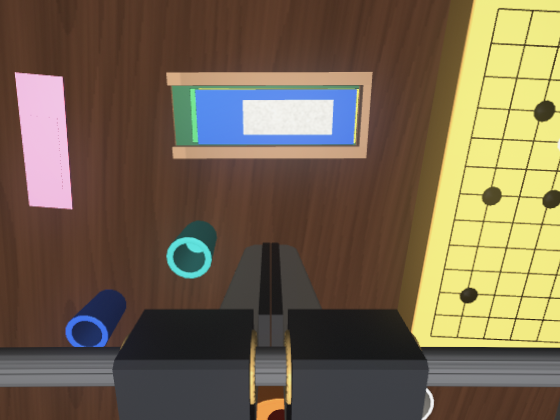

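The wrist view shows the stand with its open end to the left (165-372 px across). The blue plate spans px 197-355, a sliver of green shows at its left and a sliver of yellow at its right. Measuring those edges precisely.

```bash
python3 - <<'E'
from h import *
np.set_printoptions(precision=4,suppress=True)
W=np.load('pics/w5.npy'); im=cv2.cvtColor(cv2.imread('pics/w5.png'),cv2.COLOR_BGR2RGB).astype(int)
P=W.reshape(-1,3);C=im.reshape(-1,3)
L=np.stack([(P-SC)@SX,(P-SC)@SY,P[:,2]],1)*1000
box=(abs(L[:,0])<115)&(abs(L[:,1])<55)&(L[:,2]>45)
r_,g_,b_=C.T
def rep(m,n):
    q=L[m&box]; print(n,len(q),'x',np.percentile(q[:,0],[0,2,50,98,100]),'y',np.percentile(q[:,1],[0,2,50,98,100]),'z',np.percentile(q[:,2],[2,50,98]), cv2.minAreaRect(q[:,:2].astype(np.float32)))
rep(L[:,2]>50,'all')
rep((r_>140)&(g_>90)&(g_<190)&(b_<150)&(r_>b_+30),'wood')
rep((b_>r_+60)&(b_>g_+20),'blue')
rep((r_>150)&(abs(r_-b_)<30)&(g_>150),'white')
rep((g_>180)&(g_>r_+60)&(g_>b_+60),'greenplate')
rep((r_>130)&(g_>130)&(b_<100),'yellow')
E
```

```text
all 62693 x [-100.9834  -84.7108    2.1269   85.9148  100.4886] y [-54.996  -51.9686 -32.3764  36.1117  41.6666] z [ 59.9585 382.5171 391.8164] ((-0.3175811767578125, -6.727725982666016), (96.52803802490234, 201.56503295898438), 89.83674621582031)
wood 5838 x [-100.3165  -95.2366    5.9263   98.8252  100.4886] y [-43.8301 -41.4113   9.2526  41.3745  41.6666] z [ 70.2609  72.2403 387.3859] ((0.029266357421875, -1.1503448486328125), (85.37135314941406, 200.90310668945312), 89.83674621582031)
blue 5557 x [-75.6154 -71.2609 -14.5711  84.1534  86.7993] y [-30.0029 -29.4453  -0.3737  24.7036  25.4701] z [59.8145 71.163  72.8199] ((5.53411865234375, -2.435018539428711), (162.41110229492188, 55.46998596191406), 0.12397045642137527)
white 3072 x [-69.0167 -25.4039  18.0459  61.814   86.6089] y [-43.2671 -16.9228  -0.16    15.4032  25.937 ] z [69.736  71.3518 73.0107] ((7.695487976074219, -8.682613372802734), (65.7301025390625, 157.82241821289062), 86.05464172363281)
greenplate 231 x [-81.0308 -80.9034 -77.8719 -75.7541 -75.4872] y [-25.9479 -24.8596   1.6137  25.5651  26.1805] z [58.9034 63.1181 64.8843] ((-78.38436889648438, 0.11449432373046875), (52.107303619384766, 5.48622989654541), 89.66022491455078)
yellow 216 x [-2.8485 -2.7898  4.797  90.9266 91.3884] y [-43.8301 -42.4629 -33.9867  26.8935  26.929 ] z [ 58.8936 385.4098 389.0819] ((44.332305908203125, -8.91707992553711), (71.23445892333984, 93.43461608886719), 89.12644958496094)
```

```bash
cat >> h.py <<'E'
def slide(x0,ztop,shift,fz=9.):
    env.movel(SP(x0,0,ztop+.004),R(YAW),rate=.12)
    z=ztop+.001; f=0
    for k in range(14):
        env.movel(SP(x0,0,z),rate=.02); f=env.sense()['wrist_force'][2]
        if f>fz-2: break
        z-=.0005 if f<2 else .0003
    st('press z%.4f'%z)
    if f<3: print('no contact'); return
    n=int(np.ceil(shift/.02)); x=x0
    for k in range(n):
        x-=shift/n
        env.movel(SP(x,0,z),rate=.05); f=env.sense()['wrist_force']
        print('x%.3f z%.4f'%(x,z),np.round(f,1))
        if f[2]>13: z-=-.0005
        elif f[2]<5: z-=.0005
        elif f[2]<7: z-=.0002
    env.movel(SP(x,0,.14),rate=.12); st('up')
def look(fn,pos,rot,cols=True):
    env.reach(pos,rot); im,d,s=shot('wrist',fn); W=cloud('wrist',d,s); np.save('pics/%s.npy'%fn,W)
    P=W.reshape(-1,3);C=im.reshape(-1,3).astype(int)
    L=np.stack([(P-SC)@SX,(P-SC)@SY,P[:,2]],1)*1000
    box=(L[:,0]>-230)&(L[:,0]<115)&(abs(L[:,1])<50)&(L[:,2]>45)&(L[:,2]<90)
    r_,g_,b_=C.T
    for n,m in dict(blue=(b_>r_+60)&(b_>g_+20),white=(r_>150)&(abs(r_-b_)<30)&(g_>150),green=(g_>150)&(g_>r_+60)&(g_>b_+60),yellow=(r_>130)&(g_>130)&(b_<100)&(abs(r_-g_)<60)).items():
        q=L[m&box]
        if len(q)>20: print(n,len(q),'x',np.percentile(q[:,0],[1,50,99]).round(1),'y',np.percentile(q[:,1],[1,99]).round(1),'z',np.percentile(q[:,2],[10,50,90]).round(1),np.round(cv2.minAreaRect(q[:,:2].astype(np.float32))[2],1))
    st('look'); return L,C
E
python3 - <<'E'
from h import *
np.set_printoptions(precision=4,suppress=True)
env.movel(SP(.05,0,.12),R(YAW),rate=.25)
slide(.05,.072,.09)
effector.release()
look('w6',SP(-.10,0,.26),R(YAW+np.pi/2))
E
```

```text
press z0.0714 t22.4 p [0.6298 0.3471 0.0725] F [-2.  -1.4  7.2] w0.0004
x0.032 z0.0714 [-1.2 -1.2  6. ]
x0.014 z0.0712 [-0.9 -0.4  8.1]
x-0.004 z0.0712 [-2.2  0.3  7.6]
x-0.022 z0.0712 [-1.1  0.5  8. ]
x-0.040 z0.0712 [-1.8 -0.5  8.7]
up t25.7 p [0.5401 0.3341 0.1394] F [-0.1 -0.2  0.2] w0.0003
blue 5229 x [-160.1 -105.2   -8.4] y [-28.8  25.7] z [49.2 60.5 85.7] 89.5
white 4304 x [-115.   -50.1   63.8] y [-16.7  15.5] z [62.6 67.7 79.1] 85.2
yellow 47 x [17.  91.  92.8] y [-28.5  26.7] z [59.2 63.8 71.6] 89.7
look t28.4 p [0.481  0.3264 0.2596] F [-0.7 -0.3  0.5] w0.0921
```

View pics/w6.png

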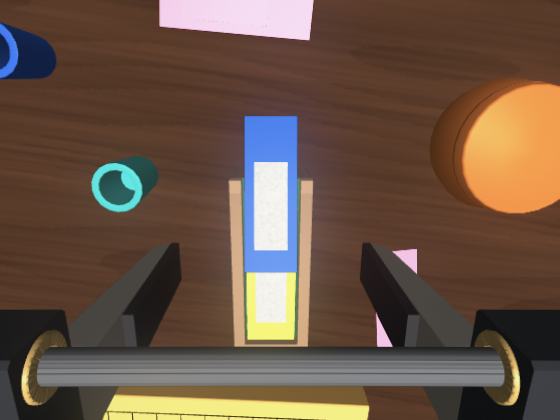

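The blue plate now sticks out about 63 mm: the image shows blue from row 117 with the stand's edge at row 180. The yellow plate's end still reaches the stop. The z spread looks odd, so I'll check the tilt.

```bash
python3 - <<'E'
from h import *
np.set_printoptions(precision=2,suppress=True)
W=np.load('pics/w6.npy'); im=cv2.cvtColor(cv2.imread('pics/w6.png'),cv2.COLOR_BGR2RGB).astype(int)
for v in range(112,345,12):
    p=W[v,262:280]; p=p[~np.isnan(p[:,0])]; q=(p-SC); print(v,im[v,271],np.median(q@SX)*1000,np.median(q@SY)*1000,np.median(p[:,2])*1000)
print([ (u,W[180,u,2]*1000) for u in range(226,322,6)])
E
```

```text
112 [93 65 65] -163.18492211358338 -0.21259561537237412 -1.2009382588825113
124 [ 79 131 236] -153.21508724162075 -0.28966111517184207 48.834612888426776
136 [ 82 134 237] -141.42496861886593 -0.3162943846433359 51.603388378450354
148 [ 86 137 238] -129.73517903156016 -0.3395329582922243 55.55856293320257
160 [ 90 140 239] -117.8884960255599 -0.3659471986299166 58.19252558039983
172 [245 245 242] -106.25929223102274 -0.3922994467136265 62.33856925769762
184 [241 240 236] -94.36635233552207 -0.41565415587380533 65.15378335720112
196 [243 242 238] -82.54799993899157 -0.44162545052247093 68.33903945056208
208 [245 244 240] -70.73359352972936 -0.46802229830485564 71.72031586886938
220 [242 241 237] -58.91541949579222 -0.49226367339861393 75.0222585472369
232 [245 245 241] -47.014623626646085 -0.5192048325696557 78.18038605323058
244 [243 242 237] -35.11960725142255 -0.03213194345613942 81.31460546788676
256 [110 155 243] -23.13915430926708 -0.5699529504077837 84.40859638014433
268 [111 157 243] -11.112504360302653 -0.5968546540406234 87.44403311302159
280 [244 243 238] 13.385880978013732
[... 327 characters left out ...]
451523467
340 [115  97  72] 91.59556712415225 -0.7583329921998557 65.32303044821913
[(226, np.float64(0.10922229526239002)), (232, np.float64(73.09420423622953)), (238, np.float64(72.23036105058716)), (244, np.float64(60.367109152591915)), (250, np.float64(63.633448723166616)), (256, np.float64(62.94799513355886)), (262, np.float64(61.553903129173804)), (268, np.float64(62.84916874465662)), (274, np.float64(65.33116442164099)), (280, np.float64(64.27515835829412)), (286, np.float64(64.62508886531832)), (292, np.float64(62.51050210415493)), (298, np.float64(59.734218649857176)), (304, np.float64(71.26579187546366)), (310, np.float64(71.70731473538677)), (316, np.float64(0.42115520014290864))]
```

The plate has tilted about 15° with its free end down. It rests stably on yellow's edge (x=-69) and the stand lip, because its centre is past yellow's edge. For the next plates I'll slide less. Here I'll tilt the tool to match and pinch the overhang.

```bash
cat >> h.py <<'E'
TY=np.deg2rad(-10.6); TC=np.array([.5974,-.3418,0]); TX=np.array([np.cos(TY),np.sin(TY),0]); TYv=np.array([-np.sin(TY),np.cos(TY),0])
def RT(tilt): # tool tilted about stand y so that tool -y = plate normal (plate -x end down by tilt)
    n=-SX*np.sin(tilt)+np.array([0,0,np.cos(tilt)]); y=-n; z=SY; return np.stack([np.cross(y,z),y,z],1)
E
python3 - <<'E'
from h import *
np.set_printoptions(precision=4,suppress=True)
t=np.deg2rad(15.0); n=-SX*np.sin(t)+np.array([0,0,np.cos(t)])
mid=SP(-.125,-.0004,.0569)-.002*n
tcp=mid-.006*n; pre=tcp+.08*n
print(np.abs(RT(0)-R(YAW+np.pi/2)).max(), solver.inverse_kinematics(pre,RT(t)), solver.inverse_kinematics(tcp,RT(t)))
env.movel(pre,RT(t),rate=.15); st('pre')
env.movel(tcp,RT(t),rate=.1); st('at')
shot('scene','s7')
effector.grasp(30); st('grip')
shot('wrist','w7')
E
```

```text
2.7755575615628914e-17 [ 0.0781  0.5762 -1.0812  2.0685  1.0002  0.8388  0.1046] [-0.0548  0.6819 -0.8911  2.072   1.1675  0.7344 -0.0203]
pre t29.5 p [0.4382 0.3209 0.127 ] F [-0.6  0.5 -0.1] w0.0924
at t30.4 p [0.4583 0.3235 0.0496] F [0.5 0.7 0.4] w0.0922
grip t31.1 p [0.4583 0.3231 0.0492] F [-0.2 -0.7  0.1] w0.0530
```

View pics/w7.png

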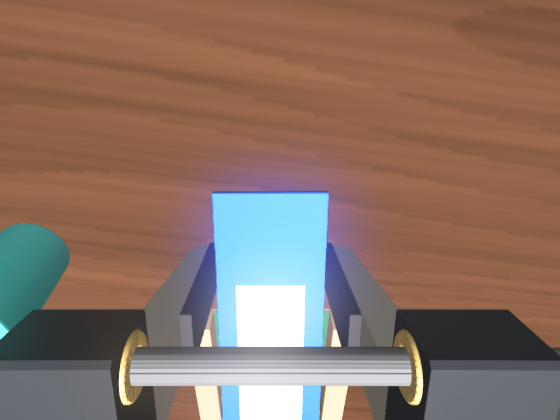

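The fingers hold blue's sides (width 53 mm), with the plate centred at px 213-328. Lifting.

```bash
python3 - <<'E'
from h import *
np.set_printoptions(precision=4,suppress=True)
t=np.deg2rad(15.0); p=env.sense()['ee_pos']
env.movel(p+np.array([0,0,.05]),rate=.06); st('l')
env.movel(p+np.array([0,0,.2]),RT(0),rate=.15); st('level')
shot('scene','s8'); im,d,s=shot('wrist','w8'); W=cloud('wrist',d,s)
for v in range(190,340,15): print(v,W[v,271]*1000)
E
```

```text
l t32.2 p [0.4581 0.3228 0.0989] F [-0.8  0.1 -0.4] w0.0529
level t33.3 p [0.4576 0.3228 0.2483] F [ 0.2 -0.2 -0.7] w0.0530
190 [480.5126 326.1831   7.8539]
205 [426.3696 318.3685 255.6863]
220 [433.7386 319.3698 255.3368]
235 [440.8253 320.3303 256.2783]
250 [448.6421 321.3928 255.7387]
265 [456.0147 322.3922 256.6372]
280 [464.0278 323.4805 256.5218]
295 [471.9107 324.5499 257.0019]
310 [481.0124 325.788  255.7949]
325 [490.1944 327.0363 254.9738]
```

View pics/s8.png

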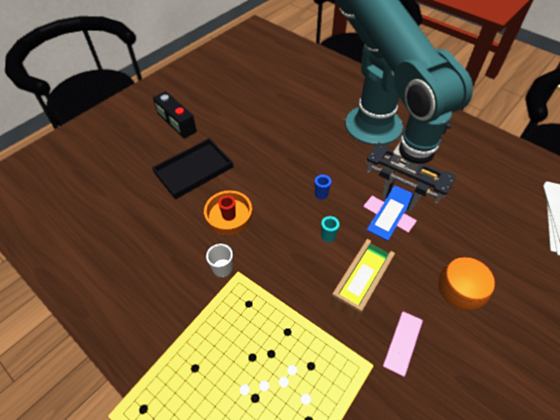

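View pics/w8.png

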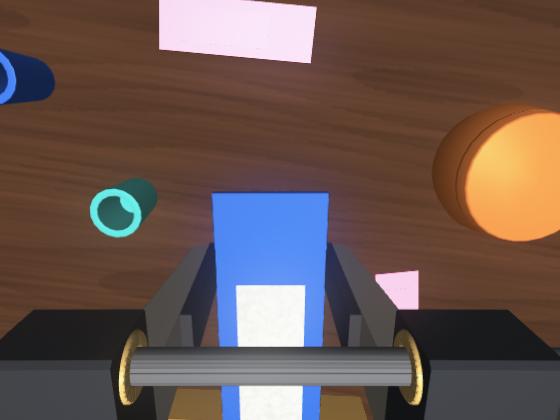

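The blue plate is level in the gripper. Taking it to the tray.

```bash
cat >> h.py <<'E'
def place(lever,ztip,y=0.):
    g=TC-lever*TX+y*TYv; Rt=R(TY+np.pi/2)
    env.reach(g+np.array([0,0,.22]),Rt); st('over')
    env.movel(g+np.array([0,0,.06]),Rt,rate=.15); st('mid')
    env.movel(g+np.array([0,0,ztip+.004]),Rt,rate=.06)
    z=ztip+.003
    while z>=ztip-1e-6:
        env.movel(g+np.array([0,0,z]),Rt,rate=.03); s=env.sense()
        if s['wrist_force'][2]>3: break
        z-=.0015
    st('low'); effector.release(); st('rel')
    env.movel(g+np.array([0,0,.12]),Rt,rate=.12); st('up')
def traylook(fn):
    im,d,s=shot('top',fn+'t'); Wt=cloud('top',d,s).reshape(-1,3)
    g=TC-.16*TX+.0*TYv; env.reach(TC-.043*TX+np.array([0,0,.25]),R(TY+np.pi/2)); 
    im,d,s=shot('wrist',fn); W=cloud('wrist',d,s); return W,im
def trayL(W):
    P=W.reshape(-1,3); return np.stack([(P-TC)@TX,(P-TC)@TYv,P[:,2]],1)*1000
E
python3 - <<'E'
from h import *
np.set_printoptions(precision=4,suppress=True)
place(.043,.0075)
W,im=traylook('w9')
L=trayL(W); C=im.reshape(-1,3).astype(int); m=(C[:,2]>C[:,0]+50)&(abs(L[:,0])<110)&(abs(L[:,1])<70)
q=L[m]; print(len(q),cv2.minAreaRect(q[:,:2].astype(np.float32)),np.percentile(q[:,2],[2,50,98]))
E
```

```text
over t35.8 p [ 0.5558 -0.3323  0.2203] F [ 0.1 -1.1 -0. ] w0.0534
mid t37.0 p [ 0.5559 -0.334   0.0611] F [-0.  0.  0.] w0.0534
low t38.7 p [ 0.5551 -0.3339  0.0074] F [ 0.4 -0.7 -0.8] w0.0532
rel t39.4 p [ 0.5551 -0.3339  0.0075] F [-0.7  0.4  0.9] w0.0920
up t40.5 p [ 0.5546 -0.3339  0.1191] F [ 0.  -0.2  0.2] w0.0918
4050 ((0.5493011474609375, -0.3481578826904297), (55.718902587890625, 163.49951171875), 89.92340087890625) [ 5.0561  8.9815 10.6671]
```

View pics/w9.png

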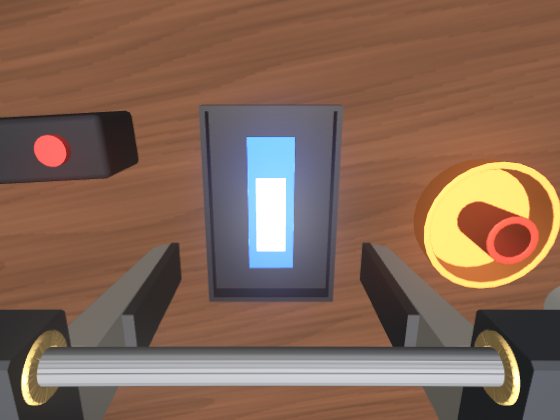

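View pics/w9t.png

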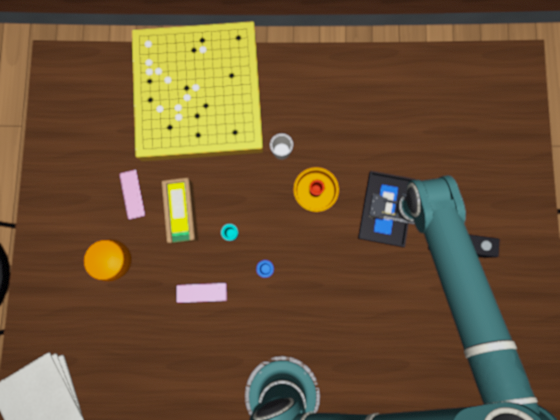

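The blue plate lies flat and centred in the tray (px 247-295, rows 137-268; top at about 9-10 mm). Next is yellow.

```bash
python3 - <<'E'
from h import *
np.set_printoptions(precision=4,suppress=True)
effector.grasp(20)
look('w10',SP(0,-.06,.28),R(YAW))
E
```

```text
white 2928 x [-22.5  21.2  65.2] y [-16.3  15.5] z [66.4 67.4 68.4] 86.7
green 441 x [-81.1 -76.  -71.8] y [-25.6  26.2] z [61.9 63.2 64.3] 89.6
yellow 147 x [-92.1  16.5  91.5] y [-42.2  27.3] z [58.5 59.7 71.6] 89.7
look t44.8 p [0.5887 0.2794 0.2797] F [-0.5  1.4  0.3] w0.0001
```

View pics/w10.png

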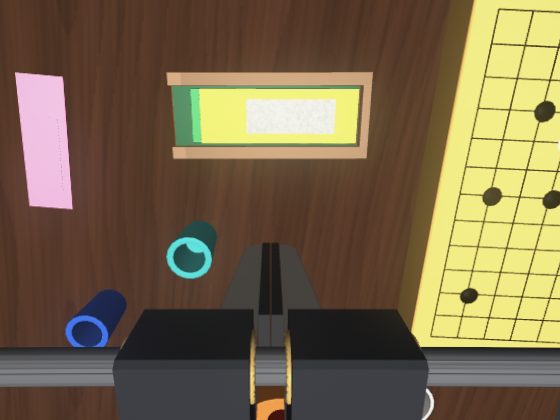

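Yellow (px 200-358) is untouched, with its front at x≈-71, top at z≈67.5, and green's front at -81.

```bash
python3 - <<'E'
from h import *
np.set_printoptions(precision=4,suppress=True)
env.movel(SP(.045,0,.12),R(YAW),rate=.25)
slide(.045,.068,.082)
effector.release()
look('w11',SP(-.10,0,.26),R(YAW+np.pi/2))
W=np.load('pics/w11.npy'); im=cv2.cvtColor(cv2.imread('pics/w11.png'),cv2.COLOR_BGR2RGB).astype(int)
for v in range(112,345,8):
    p=W[v,262:280]; p=p[~np.isnan(p[:,0])]; q=(p-SC); print(v,im[v,271],(np.median(q@SX)*1000).round(1),(np.median(q@SY)*1000).round(1),(np.median(p[:,2])*1000).round(1))
E
```

```text
press z0.0674 t47.5 p [0.6248 0.3463 0.0685] F [-2.1 -1.4  7.3] w0.0001
x0.029 z0.0674 [-1.7  1.1  7. ]
x0.012 z0.0672 [-1.5 -0.9  8.2]
x-0.004 z0.0672 [-1.2 -0.8  9.1]
x-0.021 z0.0672 [-0.6 -0.6  8.3]
x-0.037 z0.0672 [-0.7 -1.2  8.5]
up t50.6 p [0.5431 0.3345 0.1394] F [-0.6 -0.7  0.2] w0.0004
white 3765 x [-103.3  -41.7   56.2] y [-17.3  16.8] z [62.8 66.8 68.1] 89.1
green 1418 x [10.9 59.5 81.5] y [-28.3  25.5] z [61.9 63.  63.8] 89.3
yellow 136 x [-152.6 -108.8   10.9] y [-39.5  40.9] z [59.7 66.5 71.8] 5.7
look t53.3 p [0.481  0.3264 0.2596] F [ 0.1 -0.3 -0.1] w0.0917
112 [102  77  49] -163.2 -0.2 -0.4
120 [102  80  49] -154.3 -0.2 -1.0
128 [245 245 127] -150.6 -0.3 67.5
136 [245 245 127] -142.9 -0.3 67.1
144 [245 246 128] -135.1 -0.4 67.1
152 [246 246 129] -127.3 -0.4 67.2
160 [246 246 130] -119.3 -0.4 67.0
168 [246 246 130] -111.2 0.1 67.1
176 [242 242 233] -103.1 -0.4 67.2
184 [246 245 238] -94.8 -0.4 67.3
192 [243 243 235] -86.5 -0.5 67.3
200 [243 242 234] -77.9 -0.5 67.2
208 [244 243 236] -69.4 -0.5 67.5
216 [243 242 234] -60.6 -0.5 67.2
224 [240 239 230] -51.8 -0.5 67.3
232 [242 242 234] -42.7 -0.0 66.9
240 [244 243 236] -33.9 -0.6 67.5
248 [239 238 229] -24.7 -0.6 67.4
256 [245 245 181] -15.4 -0.6 67.3
264 [246 246 129] -5.9 -0.6 67.2
272 [246 246 129] 3.7 -0.6 67.1
280 [245 245 238] 15.4 -0.6 63.2
288 [242 242 235] 25.3 -0.7 63.2
296 [244 245 238] 35.7 -0.1 62.7
304 [239 239 231] 45.6 -0.7 63.2
312 [228 239 223] 55.8 -0.7 63.3
320 [110 219 129] 66.6 -0.7 62.9
328 [108 218 128] 77.2 -0.8 63.0
336 [ 95 121  82] 91.0 -0.8 58.7
344 [156 128  99] 92.2 -0.8 71.8
```

View pics/w11.png

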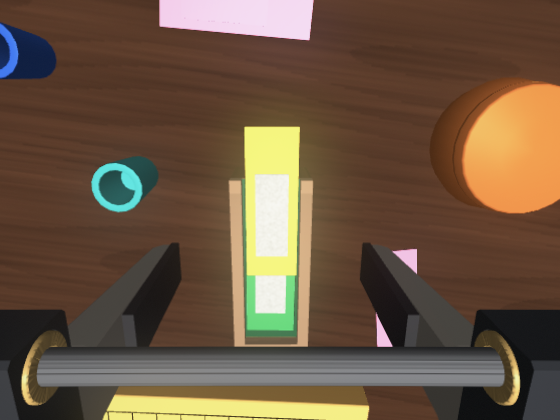

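Yellow is level, with its front at x=-153 (53 mm past the edge, image row 127). Pinching at x=-122.

```bash
python3 - <<'E'
from h import *
np.set_printoptions(precision=4,suppress=True)
g=SP(-.122,-.0003,.0598)
env.movel(g+np.array([0,0,.08]),RT(0),rate=.2)
env.movel(g,RT(0),rate=.1); st('at')
effector.grasp(30); st('grip')
env.movel(g+np.array([0,0,.05]),rate=.06); st('l')
env.movel(g+np.array([0,0,.19]),rate=.15); st('u')
shot('scene','s12'); im,d,s=shot('wrist','w12'); W=cloud('wrist',d,s)
for v in range(190,340,15): print(v,im[v,271],((W[v,271]-SC)@SX*1000).round(1),(W[v,271,2]*1000).round(1))
E
```

```text
at t55.0 p [0.4593 0.3238 0.0603] F [0.7 0.8 0.5] w0.0919
grip t55.7 p [0.4592 0.3233 0.0598] F [-0.3 -0.3 -0.5] w0.0532
l t56.7 p [0.4591 0.3231 0.1095] F [-1.  -0.3 -0.3] w0.0533
u t57.8 p [0.4589 0.3228 0.2489] F [-0.3  0.4 -1. ] w0.0530
190 [88 72 40] nan nan
205 [ 92 135  88] -96.2 59.4
220 [241 241 116] -146.8 256.8
235 [241 242 117] -139.3 256.8
250 [241 242 117] -131.1 255.5
265 [242 242 119] -122.7 254.4
280 [242 242 120] -114.9 255.3
295 [242 242 122] -106.3 254.7
310 [237 237 227] -98.5 255.9
325 [236 236 228] -89.5 255.4
```

View pics/s12.png

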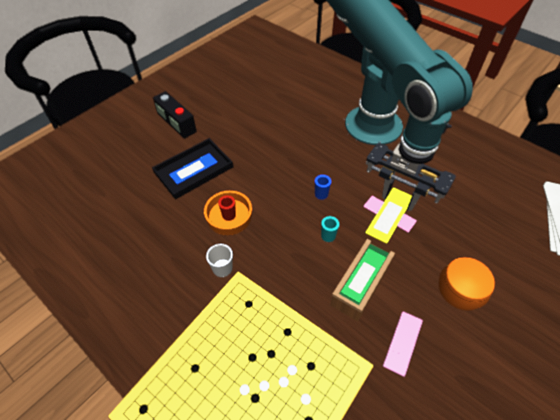

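Yellow is level in the gripper; only green is left in the stand. Placing yellow on blue.

```bash
python3 - <<'E'
from h import *
np.set_printoptions(precision=4,suppress=True)
place(.049,.0115)
W,im=traylook('w13')
L=trayL(W); C=im.reshape(-1,3).astype(int); m=(C[:,0]>C[:,2]+50)&(C[:,1]>C[:,2]+50)&(abs(L[:,0])<110)&(abs(L[:,1])<70)
q=L[m]; print(len(q),cv2.minAreaRect(q[:,:2].astype(np.float32)),np.percentile(q[:,2],[2,50,98]))
effector.grasp(20)
look('w14',SP(0,-.06,.28),R(YAW))
E
```

```text
over t60.2 p [ 0.5499 -0.3313  0.2203] F [ 0.1 -0.1 -1.3] w0.0530
mid t61.5 p [ 0.55   -0.3329  0.0611] F [ 0.4  0.5 -0.9] w0.0531
low t63.1 p [ 0.5492 -0.3327  0.0114] F [ 0.7 -0.7 -0.8] w0.0533
rel t63.8 p [ 0.5492 -0.3328  0.0115] F [-0.1  0.5 -0.2] w0.0917
up t64.9 p [ 0.5487 -0.3328  0.1191] F [0.5 0.1 0.5] w0.0918
4839 ((3.0067367553710938, 0.42568206787109375), (164.65228271484375, 101.79498291015625), 0.7508452534675598) [  5.969   13.2628 358.9972]
white 3052 x [-32.8  11.   56.2] y [-17.5  16.5] z [62.4 63.4 64.4] 88.7
green 5291 x [-79.3 -21.5  78.6] y [-26.9  26.2] z [62.2 63.3 64.3] 89.4
look t69.2 p [0.5886 0.2794 0.2797] F [-0.  -0.4 -0.1] w0.0004
```

View pics/w13.png

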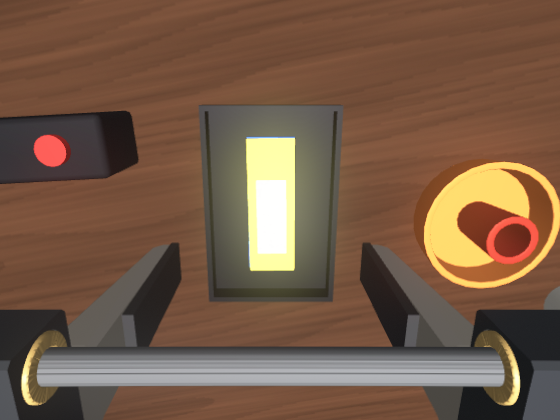

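View pics/w14.png

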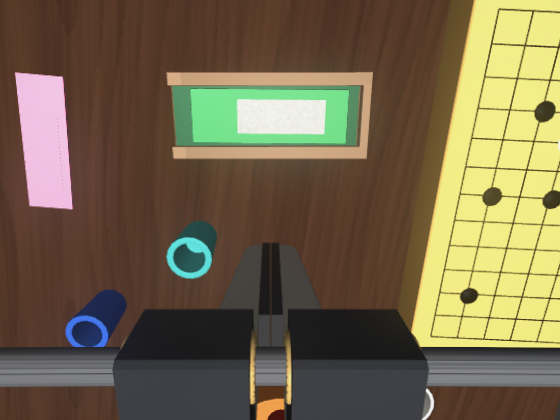

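Yellow sits squarely on blue. Green (px 191-348) spans x from -80 to +80, so I'll slide it 78 mm.

```bash
python3 - <<'E'
from h import *
np.set_printoptions(precision=4,suppress=True)
env.movel(SP(.035,0,.12),R(YAW),rate=.25)
slide(.035,.064,.078)
effector.release()
look('w15',SP(-.10,0,.26),R(YAW+np.pi/2))
W=np.load('pics/w15.npy'); im=cv2.cvtColor(cv2.imread('pics/w15.png'),cv2.COLOR_BGR2RGB).astype(int)
for v in range(116,345,12):
    p=W[v,262:280]; p=p[~np.isnan(p[:,0])]; q=(p-SC); print(v,im[v,271],(np.median(q@SX)*1000).round(1),(np.median(q@SY)*1000).round(1),(np.median(p[:,2])*1000).round(1))
E
```

```text
press z0.0634 t71.9 p [0.6147 0.3448 0.0645] F [-1.8 -2.6  7.9] w0.0006
x0.016 z0.0634 [-1.  -0.6  7.5]
x-0.004 z0.0634 [-0.2 -0.1  7.4]
x-0.023 z0.0634 [0.4 0.3 5.9]
x-0.043 z0.0632 [0.8 0.3 7.1]
up t74.8 p [0.5371 0.3337 0.1393] F [ 0.1  0.5 -0.5] w0.0007
white 2813 x [-110.4  -68.2  -21.1] y [-17.6  17.4] z [62.3 63.3 64.2] 89.5
green 4985 x [-157.  -111.6    1.6] y [-27.   26.8] z [62.1 63.1 64.1] 89.6
look t77.5 p [0.481  0.3264 0.2596] F [-0.7 -0.3 -0.3] w0.0920
116 [96 78 53] -158.8 -0.2 -0.5
128 [131 241 158] -150.4 -0.3 63.4
140 [132 241 158] -138.7 -0.3 63.0
152 [133 241 159] -126.8 -0.4 63.3
164 [135 241 159] -114.7 -0.4 63.2
176 [249 250 245] -102.4 -0.4 63.6
188 [248 248 243] -89.8 -0.4 63.4
200 [249 250 245] -76.9 -0.5 63.1
212 [250 250 246] -63.9 -1.0 63.3
224 [248 248 243] -50.5 -0.5 63.3
236 [246 246 241] -36.8 -0.5 63.1
248 [248 248 243] -22.9 -0.0 62.9
260 [124 232 145] -8.6 -0.6 62.6
272 [ 85 140  97] 7.7 -0.6 59.1
284 [ 81 136  93] 22.5 -0.6 59.3
296 [ 76 133  90] 37.7 -0.7 59.3
308 [ 74 130  88] 53.1 -0.7 59.4
320 [ 71 129  86] 69.0 -0.7 59.2
332 [ 70 127  85] 85.4 -0.8 58.9
344 [167 135 105] 92.0 -0.8 71.9
```

View pics/w15.png

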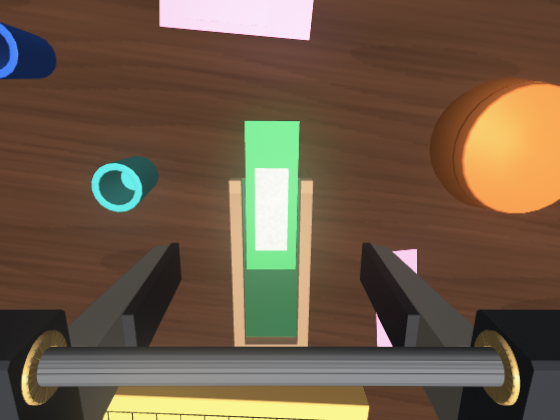

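Green is level with its front at x=-158 (58 mm past the edge). Pinching at x=-124 (46 mm from its centre) and placing it on top.

```bash
python3 - <<'E'
from h import *
np.set_printoptions(precision=4,suppress=True)
g=SP(-.124,-.0003,.0558)
env.movel(g+np.array([0,0,.08]),RT(0),rate=.2)
env.movel(g,RT(0),rate=.1); st('at')
effector.grasp(30); s=st('grip')
env.movel(g+np.array([0,0,.05]),rate=.06); s=st('l')
assert s['gripper_width']>.045
env.movel(g+np.array([0,0,.19]),rate=.15); st('u')
im,d,s=shot('wrist','w16'); W=cloud('wrist',d,s)
for v in range(190,340,25): print(v,im[v,271],((W[v,271]-SC)@SX*1000).round(1),(W[v,271,2]*1000).round(1))
place(.046,.0155)
W,im=traylook('w17')
L=trayL(W); C=im.reshape(-1,3).astype(int); m=(C[:,1]>C[:,2]+30)&(C[:,1]>C[:,0]+30)&(abs(L[:,0])<110)&(abs(L[:,1])<70)
q=L[m]; print(len(q),cv2.minAreaRect(q[:,:2].astype(np.float32)),np.percentile(q[:,2],[2,50,98]))
env.reach(np.array([.45,-.15,.35]),R(np.pi/2)); env.pause(.5); st('away')
for c in ['top','scene']:
    im,d,s=shot(c,c+'18'); np.save('pics/%s18.npy'%c,cloud(c,d,s))
E
```

```text
at t79.3 p [0.4573 0.3235 0.0563] F [-0.8  0.7  0.4] w0.0913
grip t80.0 p [0.4572 0.3231 0.0559] F [ 0.8 -0.9  1.5] w0.0529
l t80.9 p [0.4571 0.3228 0.1055] F [-0.3  0.6 -1.1] w0.0530
u t82.0 p [0.4569 0.3226 0.2449] F [ 1.1 -0.5 -0.8] w0.0534
190 [90 78 50] -100.0 -0.3
215 [115 234 143] -151.1 252.7
240 [117 235 145] -138.5 252.4
265 [121 235 147] -125.3 251.9
290 [128 236 151] -111.4 251.4
315 [249 249 245] -97.8 252.4
over t84.4 p [ 0.5528 -0.3318  0.2203] F [ 0.7 -0.2 -0.5] w0.0533
mid t85.7 p [ 0.5529 -0.3334  0.0612] F [ 0.3  1.3 -0.6] w0.0528
low t87.2 p [ 0.5521 -0.3334  0.0154] F [ 0.1 -0.1 -0.4] w0.0533
rel t87.9 p [ 0.5522 -0.3333  0.0155] F [-0.3  0.4  0.1] w0.0918
up t89.0 p [ 0.5517 -0.3334  0.1191] F [ 0.4 -0.5 -0.8] w0.0922
4141 ((3.540374755859375, -0.159820556640625), (166.6602783203125, 56.553253173828125), 0.29454362392425537) [ 5.1625 17.0316 18.7214]
away t91.1 p [ 0.4501 -0.15    0.3499] F [-1.   0.1 -0. ] w0.0920
```

View pics/w17.png

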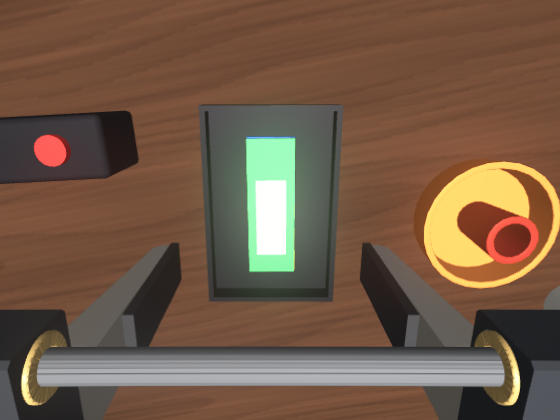

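View pics/scene18.png

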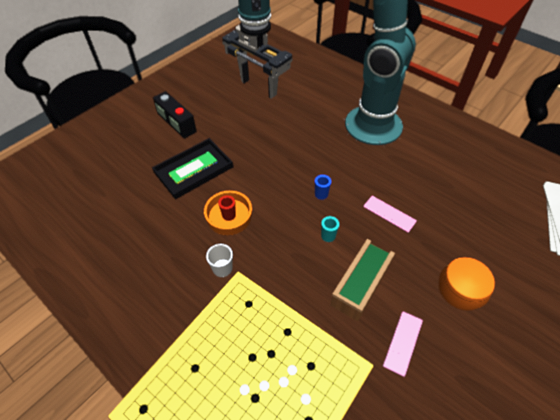

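View pics/top18.png

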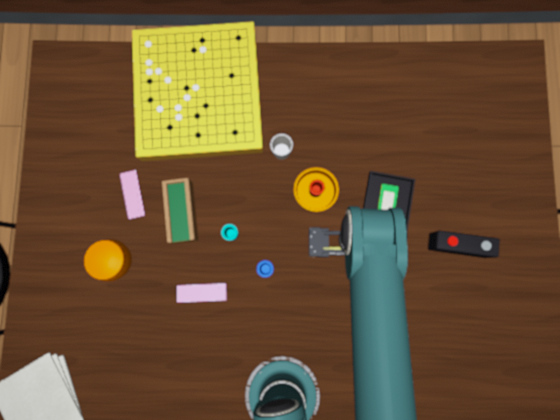

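Final views: the stand is empty (only felt shows), the three plates are stacked flat in the tray, the red dish stands upright in dish_xl at (316,190) in the top view, and the bystanders haven't moved. Handing in.

```bash
python3 - <<'E'
from h import *
P=np.load('pics/top18.npy').reshape(-1,3); P=P[~np.isnan(P[:,0])]
print(ring(P,.6573,-.1065,.04,.062,.09),ring(P,.6573,-.1065,.09,.035,.05))
print(workorder.finish_job())
E
```

```text
(130, 657.0407104492188, -106.67453002929688, 25.675865173339844, array([0.07699071, 0.08143497])) (370, 656.5966796875, -106.97561645507812, 73.79234313964844, array([0.04153112, 0.04628885]))
the job is handed in; nothing more can be done
None
```

The job is done and handed in after about 91 s of the 210 s allowed. No verdict was reported.

- **Dishes:** dish_l and dish_m were not there, so I put the red dish_s straight into dish_xl. It stands upright, centred to about 0.5 mm, with its rim at about 78 mm and dish_xl's rim at 42 mm, which means it sits right down on the floor.
- **Plates:** I slid each plate out past the open end with shut fingertips at about 6–9 N: blue 60–63 mm, yellow 53 mm and green 58 mm. I pinched each one by its sides and laid it flat in the tray. They are stacked blue, yellow, green, with green's top at about 17–18 mm against the expected 18 mm.
- **Last checks:** the stand shows only bare felt. The tea cup, bowl, clock and the look-alike dishes and plates appear where they were. The gripper was clear of everything.
- **What went off plan:** I slid blue slightly too far, and it tilted about 15° because its centre had passed the front edge of the yellow plate. It stayed resting on the stand, so I tilted the tool to match, pinched it and levelled it before placing. I slid the next two plates less, and they stayed level.
- **Small drop:** each plate was let go about 5 mm above where it came to rest, because the fingertips reach below the plate.

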